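# Pull the two samples from the shaker's sloping tube rack

### The job

Take both culture tubes with tall slender caps out of the sloping rack on the shaker and stand them in the empty glass beaker, caps up, lowering each one in before you let go. To free the tubes, first push the steel hold-down bar by its free end all the way open to its stop; when both samples are out, push it fully back over the tube with the squat cap, which stays in the rack. Leave the other things on the bench where they are.

Things in the scene. Friction and masses are not known exactly. Their poses are not given: they have to be found in the camera images.
- shaker: Low orbital shaker, fixed to the bench: white housing 230 (x) by 250 (y) by 40 mm, black mat on its platform at 56 mm. Origin: centre of its underside; x from its front (control panel, turned to the robot's left, +y) to its back, z up. The steel tube rack stands on it, its ends held between upright plates at y = +-110 mm that rise to 146 mm. The rack's origin lies at (30, 0, 78) mm.
- tube_rack: Steel rack fixed on the shaker, sloping 30 degrees so that the caps lean to the shaker's front. Origin: foot of the middle place; x upslope, y along the row (the shaker's y), z along the tubes to the caps. Places at y = -44, 0, 44 mm, 18.5 mm holes in a guide plate (30 to 34 mm up z) and the top plate (83 to 87 mm, 46 by 208 mm). Frame reaches y = +-112 mm.
- bar (a joint): Angle of the hold-down bar (rad): 0 = closed over the tubes, on its stop; grows as the free end swings upslope about rack z, to 1.5 = open stop. Starts 0 to 0.1. Friction keeps it where it is left; about 1 N at the knob moves it. Steel flat 15 wide, 5 thick, 188 mm long, its underside at rack z = 142 mm, 8 mm above the tall caps; it swings square to the tubes.
- bar_pivot (a point): Point on the pivot axis (rack x = 0, y = 80 mm) at the bar's underside. Axes turn with the bar: z the pivot axis, parallel to the tubes, away from the rack; -y along the bar to its free end, x the way it opens. The nut reaches 12 mm above here, its stud 21 mm. Stop pins 7 mm thick reach rack z = 146 mm at rack x = -11.5, y = -74 mm (closed) and x = 23, y = 89 mm (open).
- bar_knob (a point): Middle of the upright steel knob at the bar's free end, 172 mm from the pivot axis: a round post 14 mm diameter, 28 mm long along the pivot axis (from the bar's top face, 14 mm below this point, to 14 mm above it), firmly fixed to the bar. Axes as bar_pivot.
- tube_a: Sample tube: glass culture tube 16 mm diameter with round bottom and a tall slender white cap, 20 mm diameter and 36 mm long; 134 mm overall, about 35 g. Origin: the centre of the bottom's lowest point; z along the tube to the cap. Starts in any of the rack's three places, sloping.
- tube_b: The other sample tube, the same as tube_a.
- tube_c: Tube that stays in the rack: the same glass, but a squat wide white cap, 26 mm diameter and 14 mm high; 128 mm overall. Origin and axes as tube_a.
- tube_a_foot (a point): Centre of tube_a's round bottom, 8 mm up its axis from its lowest point.
- tube_b_foot (a point): The same point of tube_b.
- beaker: Empty straight glass beaker, loose, standing on the bench in front of the shaker, on the robot's left: 76 mm outside diameter, 71 mm inside, 90 mm high, inner floor at 4 mm, about 150 g. Origin: centre of its underside, z up. A tube put in it leans on its rim.
- microtube_rack: Bystander: blue microtube rack, 68 by 210 by 26 mm, tubes in it to 38 mm; origin centre of underside.
- weigh_tray: Bystander: white open plastic tray, 90 by 130 by 20 mm; origin centre of underside.
- marker: Bystander: white marker pen with black cap, 143 mm long along its x, 15 mm thick; origin under its middle.
Not all that is in view belongs to the job. What is meant by the beaker is not yellow, and is the smaller of those in its own colour.

How it is judged:
On the way, in this order (a step that is already met when the one before it is completed fails the run):
1. the hold-down bar is swung open to its stop (value of joint bar above 1.44 rad), for 0.2 s.
2. one sample tube stands in the beaker (((horizontal distance between tube_a_foot and beaker below 0.035 m and z of tube_a_foot in the frame of beaker below 0.022 m and angle between tube_a's own z axis and vertical below 0.7 rad and not (contact force between the fingers and tube_a above 0.05 N)) or (horizontal distance between tube_b_foot and beaker below 0.035 m and z of tube_b_foot in the frame of beaker below 0.022 m and angle between tube_b's own z axis and vertical below 0.7 rad and not (contact force between the fingers and tube_b above 0.05 N)))), for 0.2 s.
3. both sample tubes stand in the beaker (horizontal distance between each of tube_a_foot, tube_b_foot and beaker below 0.035 m and z of each of tube_a_foot, tube_b_foot in the frame of beaker below 0.022 m and angle between each of tube_a, tube_b's own z axis and vertical below 0.7 rad and not (contact force between the fingers and tube_a above 0.05 N) and not (contact force between the fingers and tube_b above 0.05 N)), for 0.2 s.
At the end, for the whole second after the job is handed in: Both tall-capped tubes rest in the beaker, caps up, leaning at most 40 degrees, feet within 10 mm of its floor; beaker upright on the bench; bar within 0.05 rad of its closed stop (9 mm at the knob); squat-capped tube within 12 mm of its place; all released and at rest (all of step 3 and value of joint bar below 0.05 rad and angle between beaker's own z axis and vertical below 0.1 rad and height (world z) of beaker below 0.005 m and distance of tube_c from where it was at the start of the episode below 0.012 m and linear speed of each of tube_a, tube_b below 0.02 m/s); the robot touches nothing.
It fails at once if a sample tube is let go over the beaker with its foot more than 30 mm above the beaker's floor ((horizontal distance between tube_a_foot and beaker below 0.045 m and z of tube_a_foot in the frame of beaker above 0.042 m and not (contact force between the fingers and tube_a above 0.02 N)) or (horizontal distance between tube_b_foot and beaker below 0.045 m and z of tube_b_foot in the frame of beaker above 0.042 m and not (contact force between the fingers and tube_b above 0.02 N))).
It fails at once if the squat-capped tube is pulled from its place by more than 25 mm (distance of tube_c from where it was at the start of the episode above 0.025 m).
It fails at once if the beaker is knocked over (angle between beaker's own z axis and vertical above 0.5 rad).
It fails at once if a bystander (microtube rack, weighing tray, marker) is moved by more than 20 mm (distance of any of microtube_rack, weigh_tray, marker from where it was at the start of the episode above 0.02 m).
It also fails if it takes over 72 s, if anything falls off the work surface, if the arm or the gripper's body presses on something with over 40 N, if the wrist force passes 120 N, or if a joint passes its speed limit or range.

### The arm

A 6-joint arm with a two-finger parallel gripper is mounted at the origin on the work surface. World frame = base frame: x ahead of the robot, y to its left, z up, the work surface at z = 0. Lengths are in m, angles in rad, forces in N, time in s.
With the tool pointing down it reaches from about 0.3 to 0.775 m from the base axis. Payload 14.6 kg.
Tool frame: the origin (TCP) lies at the very end of the fingers, on their centre line; the grasp point (between the pads) lies 19 mm behind it; z points along the fingers, y is the line along which they close (so a half turn about z gives the same grasp; the last joint's range is limited). The gripper opens to 94 mm and grips with 3 to 60 N. Pads are 16 mm wide; open, the fingers measure 119 mm over their backs; the gripper's body (75 mm by 177 mm) begins 78 mm behind the grasp point.
Start: joints at [-1.253, 0.3, 1.521, -0, 1.321, -0.067], TCP at [0.206, -0.51, 0.205] pointing down, gripper open.
Joint ranges: [-3.03, 3.03], [-0.79, 2.21], [0.23, 2.52], [-1.04, 4.18], [0, 3.07], [-2.55, 2.55]. Speed limits (rad/s): [2.22, 2.22, 2.57, 3.14, 3.14, 3.14].

### API

Orientations are given as [roll, pitch, yaw] about the fixed x, y, z axes, in that order (R = Rz(yaw) Ry(pitch) Rx(roll)).
In Python, from station import telemetry, cams, hand_in, nets gives the robot as it stands.
- The arm moves only by the tool move_arm, never from a script. Its argument "increments" is a list of rows, each a list of 4 numbers: the shift along the tool's x, y, z in m, then the turn about the tool's z in rad. In form: [[tx, ty, tz, roll], ...]. A call has 1 to 20 rows; each row shifts and turns the commanded pose from where the row before left it, along the tool's axes as they then stand; what a row does not reach is not made up. A row lasts 1/8 s, in which the tool goes at most 62.5 mm and 10.7 degrees, less where a joint would pass 70% of its speed; a pose out of reach is approached as far as the arm can. A call is refused whole if a number of a shift passes 0.0625 or a number of a turn 0.188, either way. A call with a gripper value outside its range is refused whole. "grip" is the opening, from 0 (shut) to 1 (fully open), set as the call begins (left out, the last holds). The fingers move at their own pace and stop on an object; "force" is the grip in N (left out, the last holds). Time passes only in rows, so rows that do not move let the fingers close. It gives the time, the measured TCP pose, the force, the opening and the grip force at its end, in the units of the state.
- telemetry.get_obs(): the state, without advancing time (a new reading comes with each control period).
- cams.camera(name): name is "scene" or "top" or "wrist"; returns the picture (400x640x3 uint8, blue, green, red); there is no depth.
- cams.camera_model(name): a dict with "intrinsics" (3x3 intrinsics, pixels), "xyz" and "attitude" of the camera in the world; the wrist camera has in their place "T_tool_cam" (4x4, takes a point from camera to tool coordinates, whose origin is the TCP and whose axes are the flange's). Camera axes: x right, y up, looking along -z (the intrinsics and any distortion apply to the point x, -y, -z); pixel columns grow to the right and rows downward; lengths in m; the calibration is good to about 2 mm. A picture is of the moment at which its call begins: read the wrist's pose just before it. camera_model takes no time and is no camera call.
- hand_in(): hands the job in; it is judged then, once.
Trained networks look in the newest picture that a camera, given by its name, has taken for a name from the list of things; names that differ only in an ending like _2 or _b are one class to them, and where a whole thing is asked for, a point or a joint stands for the part that bears it (a point fixed in the world has none). Each returns a list of dicts, best first, with "conf" (0 to 1); they miss things now and then, are a little off and sometimes report something else, mostly with a low value. They report only what shows in the picture. A call takes as long as a camera call. They do not tell look-alikes from the thing itself.
- nets.search_frame(camera, query): "extent" ([left, top, right, bottom] in pixels, round what is visible of it).
- nets.mark_of(camera, query): "centre" ([column, row] in pixels: a listed point, or the origin of a listed thing).
The state is a dict: "time_s": time; "qpos": joint angles; "joint_vel": joint speeds; "tau": joint torques, N m; "ee_pos": TCP position; "eef_rot": TCP orientation; "force": force on the tool from outside, world axes, zero at the start; "moment": the same for the moment, N m; "grip_width": finger opening in m; "grip_force": force on a finger pad.
Only numpy, scipy, OpenCV 4.12 (cv2) and the standard library are available. Lean on these libraries where they do the work, as an engineer would, in place of code of your own. Each camera call takes 0.05 s, during which the arm holds its last target. There are 200 camera calls.

## Working session

There is one attempt and no reset: what is moved stays moved. The work goes in short steps, Python scripts to look and compute and a tool call to move; the robot and the scene stay as the last step left them, time stands still between calls to the robot, and variables do not carry over. Pictures are saved under pics/ and viewed, at most 10 in all, crops included, and the job is handed in when it is done.

Besides the shell and the picture viewer there is one more tool, called after "Request:" as name(argument=value, ...) on one line, values as JSON. move_arm: Moves the arm, as the interface text tells. Its arguments: {"type":"object","properties":{"increments":{"type":"array"},"grip":{"type":"number"},"force":{"type":"number"}},"required":["increments"]}

```bash
ls; mkdir -p pics; python3 - <<'E'
from station import telemetry,cams,nets
import cv2,numpy as np
o=telemetry.get_obs();print(o)
for c in ["scene","top"]:
    im=cams.camera(c);cv2.imwrite(f"pics/{c}0.png",im)
    m=cams.camera_model(c);print(c,m)
    for q in ["shaker","tube_rack","bar_pivot","bar_knob","tube_a","tube_c","tube_a_foot","beaker"]:
        print(q,[(np.round(d["centre"]).tolist(),round(d["conf"],2)) for d in nets.mark_of(c,q)][:5])
E
```

```text
pics
{'time_s': 0.0, 'qpos': array([-1.25264664e+00,  3.00490696e-01,  1.52162825e+00,  1.17706212e-05,
        1.32069726e+00, -6.65799560e-02]), 'joint_vel': array([ 3.86641259e-06, -2.97307279e-04,  1.93788530e-03,  8.78006421e-04,
       -5.71188210e-04,  5.70803531e-04]), 'tau': array([ 3.09053539e-04, -5.31800437e+01, -3.52737737e+01,  7.08331587e-02,
        2.43639486e-02, -6.82592986e-05]), 'ee_pos': array([ 0.20634154, -0.50952196,  0.20485563]), 'eef_rot': array([-3.14037257e+00, -9.27795139e-05,  3.84726662e-01]), 'force': array([-0.47474436, -0.27644302,  0.48341178]), 'moment': array([ 0.01668285, -0.00029156, -0.03533429]), 'grip_force': 0.0, 'grip_width': 0.09408081959093718}
scene {'intrinsics': array([[370.75585527,   0.        , 322.49567623],
       [  0.        , 370.75585527, 197.80491658],
       [  0.        ,   0.        ,   1.        ]]), 'xyz': array([ 1.22150563, -0.40429916,  0.83624984]), 'attitude': array([0.88925927, 0.020484  , 1.02768571])}
shaker [([300.0, 265.0], 0.61)]
tube_rack [([294.0, 247.0], 0.96)]
bar_pivot []
bar_knob [([287.0, 183.0], 0.61
[... 321 characters left out ...]
0.        , 321.27092406],
       [  0.        , 433.85933441, 207.74238693],
       [  0.        ,   0.        ,   1.        ]]), 'xyz': array([0.42200613, 0.01365056, 1.22938971]), 'attitude': array([ 0.0679566 , -0.02587816, -1.58600572])}
shaker [([347.0, 187.0], 0.77)]
tube_rack [([363.0, 184.0], 0.82)]
bar_pivot [([334.0, 151.0], 0.96)]
bar_knob [([347.0, 221.0], 0.86)]
tube_a [([357.0, 186.0], 0.56), ([356.0, 168.0], 0.5), ([362.0, 200.0], 0.46), ([201.0, 144.0], 0.32)]
tube_c [([357.0, 186.0], 0.56), ([356.0, 168.0], 0.5), ([362.0, 200.0], 0.46), ([201.0, 144.0], 0.32)]
tube_a_foot [([359.0, 169.0], 0.56)]
beaker [([221.0, 221.0], 0.95), ([212.0, 278.0], 0.77), ([270.0, 212.0], 0.7)]
```

View pics/scene0.png

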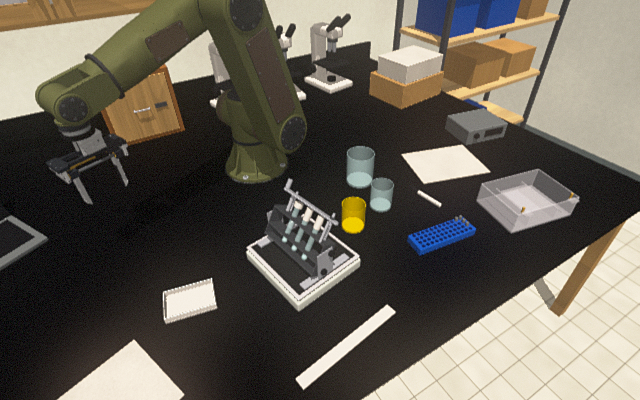

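View pics/top0.png

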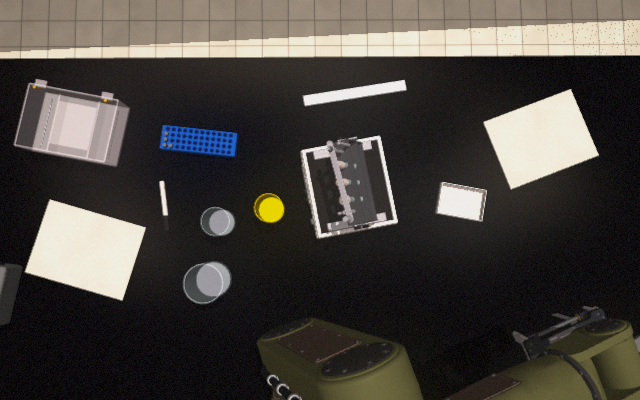

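```bash
cat > h.py <<'E'
import numpy as np,cv2
from scipy.spatial.transform import Rotation as Ro
from scipy.optimize import least_squares
from station import telemetry,cams,nets
def rot(a): return Ro.from_euler('xyz',a).as_matrix()
def pose(o=None):
    o=o or telemetry.get_obs(); T=np.eye(4);T[:3,:3]=rot(o["eef_rot"]);T[:3,3]=o["ee_pos"];return T
def cam(name,T=None):
    m=cams.camera_model(name)
    if name=="wrist": C=(pose() if T is None else T)@m["T_tool_cam"]
    else:
        C=np.eye(4);C[:3,:3]=rot(m["attitude"]);C[:3,3]=m["xyz"]
    return m["intrinsics"],C
def proj(kc,P):
    K,C=kc;p=(np.atleast_2d(P)-C[:3,3])@C[:3,:3];p=p*[1,-1,-1]
    u=p@K.T;return u[:,:2]/u[:,2:]
def ray(kc,uv):
    K,C=kc;d=np.linalg.inv(K)@[uv[0],uv[1],1];d=C[:3,:3]@(d*[1,-1,-1]);return C[:3,3],d/np.linalg.norm(d)
def atz(kc,uv,z):
    o,d=ray(kc,uv);return o+d*(z-o[2])/d[2]
def Tsh(p):
    T=np.eye(4);T[:3,:3]=rot([0,0,p[2]]);T[:2,3]=p[:2];return T
def Trk(p): # tube axis leans toward shaker front (-x): z=( -sin30,0,cos30)
    A=np.eye(4);A[:3,:3]=rot([0,-np.pi/6,0]);A[:3,3]=[.03,0,.078];return Tsh(p)@A
def ap(T,P): return np.atleast_2d(P)@T[:3,:3].T+T[:3,3]
def knob(p,b,h=.019): # rack coords, bar pivot about z
    return ap(Trk(p),[.172*np.sin(b),.08-.172*np.cos(b),.142+h])
E
python3 - <<'E'
from h import *
kt=cam("top");ks=cam("scene")
im=cv2.imread("pics/top0.png")
corn=np.array([(302,151),(380,137),(397,221),(317,237)],float) # refine: white hull
hsv=cv2.cvtColor(im,cv2.COLOR_BGR2HSV);m=((hsv[...,1]<40)&(hsv[...,2]>190)).astype(np.uint8)
b=np.zeros_like(m);b[125:250,290:410]=m[125:250,290:410]
pts=cv2.findNonZero(b);box=cv2.boxPoints(cv2.minAreaRect(pts));print(box)
box=np.array([min(box,key=lambda q:np.hypot(*(q-c))) for c in corn])
# corners in shaker frame: image left=front(-x), image up=+y
S=np.array([[-.115,.125,.04],[.115,.125,.04],[.115,-.125,.04],[-.115,-.125,.04]])
def f(p):
    r=[(proj(kt,ap(Tsh(p),S))-box).ravel()]
    r.append((proj(kt,ap(Trk(p),[0,.08,.142]))-[334,151]).ravel())
    r.append((proj(kt,knob(p,p[3]))-[347,221]).ravel())
    r.append((proj(ks,knob(p,p[3]))-[287,183]).ravel())
    r.append((proj(ks,ap(Trk(p),[0,0,0]))-[294,247]).ravel())
    return np.concatenate(r)
s=least_squares(f,[.5,-.05,-1.4,.05],loss='soft_l1');print(s.x,np.round(s.fun,1))
print([np.round(atz(k,uv,0),3) for k,uv in((kt,(212,278)),(kt,(221,221)),(ks,(382,204)),(ks,(363,183)))], nets.mark_of("scene","bar")[:1])
a=cv2.resize(im[120:250,190:410],None,fx=3.4,fy=3.4,interpolation=cv2.INTER_CUBIC)[:, :748]
sc=cv2.imread("pics/scene0.png")[140:310,235:405]
cv2.imwrite("pics/c1.png",a);cv2.imwrite("pics/c2.png",cv2.resize(sc,None,fx=3.5,fy=3.5,interpolation=cv2.INTER_CUBIC))
E
```

```text
[[299.38464 147.92307]
 [379.38464 131.92307]
 [397.3462  221.73074]
 [317.3462  237.73074]]
[ 0.56155854 -0.09481093 -1.38619696  0.07706581] [-0.5  2.2  0.4  2.4  1.2  0.4 -0.6  1.1 -2.9 -2.   0.2 -2.6  1.   0.7
 -1.5  3.6]Traceback (most recent call last):
  File "<stdin>", line 19, in <module>
ValueError: it knows: bar_knob, bar_pivot, beaker, marker, microtube_rack, shaker, tube, tube_a_foot, tube_b_foot, tube_rack, weigh_tray
```

```bash
python3 - <<'E'
from h import *
kt=cam("top");ks=cam("scene")
im=cv2.imread("pics/top0.png")
print([np.round(atz(k,uv,0),3) for k,uv in((kt,(212,278)),(kt,(221,221)),(ks,(382,204)),(ks,(363,183)),(kt,(270,212)))])
sc=cv2.imread("pics/scene0.png")
a=cv2.resize(im[130:245,195:405],(780,427),interpolation=cv2.INTER_CUBIC)
b=cv2.resize(sc[140:310,240:410],(595,595),interpolation=cv2.INTER_CUBIC)
cv2.imwrite("pics/c1.png",a);cv2.imwrite("pics/c2.png",b)
E
```

```text
[array([0.313, 0.289, 0.   ]), array([0.472, 0.264, 0.   ]), array([0.471, 0.271, 0.   ]), array([0.336, 0.288, 0.   ]), array([0.495, 0.126, 0.   ])]
```

View pics/c2.png

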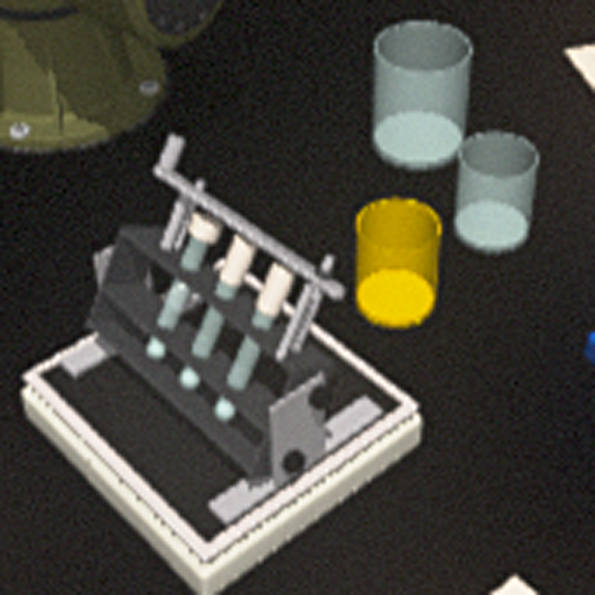

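View pics/c1.png

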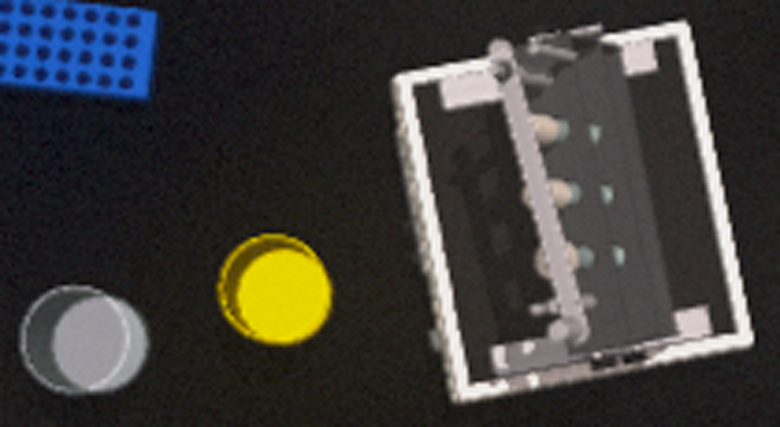

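In the scene view, the candidates for the beaker are the large clear one (361,167), the small clear one (382,195) and the yellow one (353,215). The small clear one fits, being not yellow and the smaller of the clear pair, and the crop confirms it; in the top view it is at (217,222). The squat cap is in the place nearest the knob (y = -44), and the tall caps are at y = 0 and +44.

```bash
cat >> h.py <<'E'
def to(P,yaw,o=None):
    """remaining: turn (tool z) and tool-axis shift after that turn"""
    T=pose(o);y0=telemetry.get_obs()["eef_rot"][2];d=np.asarray(P)-T[:3,3]
    R=rot([np.pi,0,yaw]);t=(y0-yaw+np.pi)%(2*np.pi)-np.pi
    return "turn %.3f"%t,"shift mm",np.round(1000*R.T@d,1)
E
python3 - <<'E'
from h import *
kt=cam("top");ks=cam("scene")
box=np.array([(301.3,150.2),(380,135.9),(397.5,222.1),(318,238.2)])
S=np.array([[-.115,.125,.04],[.115,.125,.04],[.115,-.125,.04],[-.115,-.125,.04]])
def f(p):
    r=[(proj(kt,ap(Tsh(p),S))-box).ravel()]
    r.append((proj(kt,ap(Trk(p),[0,.08,.142]))-[334,151]).ravel())
    r.append((proj(kt,knob(p,p[3]))-[347,221]).ravel())
    r.append((proj(ks,knob(p,p[3]))-[287,183]).ravel())
    r.append((proj(ks,ap(Trk(p),[0,0,0]))-[294,247]).ravel())
    return np.concatenate(r)
s=least_squares(f,[.5,-.05,-1.4,.05],loss='soft_l1');print(s.x,np.round(s.fun,1))
p=s.x;k=knob(p,p[3])[0];print("knob",k, "pivot",ap(Trk(p),[0,.08,.142]))
print("cam in tool",cams.camera_model("wrist")["T_tool_cam"],cams.camera_model("wrist")["intrinsics"][0])
print(to(k+[0,0,.15],p[2]+np.pi))
E
```

```text
[ 0.55830748 -0.09678748 -1.39361569  0.06692595] [-1.4  0.7  0.9 -0.2  1.6  1.6 -0.9  1.5 -1.8 -0.9  0.1 -1.1  0.5  0.3
 -2.7  3.1]
knob [ 0.46098172 -0.07303133  0.22318143] pivot [[ 0.62982859 -0.04232895  0.20097561]]
cam in tool [[-6.30797472e-04  9.65425051e-01  2.60680019e-01  7.59639383e-02]
 [ 9.99999717e-01  5.02026098e-04  5.60567404e-04 -4.19291559e-05]
 [ 4.10317641e-04  2.60680299e-01 -9.65425095e-01 -1.79393527e-01]
 [ 0.00000000e+00  0.00000000e+00  0.00000000e+00  1.00000000e+00]] [320.62668054   0.         317.782475  ]
('turn -1.363', 'shift mm', array([ 385. ,  327.5, -167.7]))
```

Request:
move_arm(increments=[[0, 0, -0.021, -0.17], [0, 0, -0.021, -0.17], [0, 0, -0.021, -0.17], [0, 0, -0.021, -0.17], [0, 0, -0.021, -0.17], [0, 0, -0.021, -0.17], [0, 0, -0.021, -0.17], [0, 0, -0.021, -0.173], [0.038, 0.038, 0, 0], [0.038, 0.038, 0, 0], [0.038, 0.038, 0, 0], [0.038, 0.038, 0, 0], [0.038, 0.038, 0, 0], [0.038, 0.038, 0, 0], [0.038, 0.038, 0, 0], [0.038, 0.038, 0, 0], [0.038, 0.038, 0, 0], [0.038, 0.038, 0, 0], [0, 0, 0, 0], [0, 0, 0, 0]])

```text
time_s: 3.4
ee_pos: [0.5134, -0.0691, 0.3734]
eef_rot: [-3.141, 0.0, 1.748]
force: [-0.7, -0.5, 0.1]
grip_width: 0.0938
grip_force: 0.0
```

```bash
python3 - <<'E'
from h import *
p=np.array([0.55830748,-0.09678748,-1.39361569,0.06692595])
o=telemetry.get_obs();print(o["time_s"],o["ee_pos"],o["eef_rot"]);T=pose(o);im=cams.camera("wrist");kw=cam("wrist",T)
np.save("T1.npy",T)
for q in ["bar_pivot","bar_knob","tube_rack","shaker","tube"]:
    print(q,[(np.round(d["centre"],1).tolist(),round(d["conf"],2)) for d in nets.mark_of("wrist",q)][:3])
P={"knob":knob(p,p[3]),"knobtop":knob(p,p[3],.033),"pivot":ap(Trk(p),[0,.08,.142]),"capA":ap(Trk(p),[0,0,.134]),"capB":ap(Trk(p),[0,.044,.134]),"capC":ap(Trk(p),[0,-.044,.128]),"foot":ap(Trk(p),[0,0,0])}
for n,v in P.items():
    u=proj(kw,v)[0];print(n,np.round(u,1));cv2.circle(im,tuple(int(x) for x in u),3,(0,0,255),1)
cv2.imwrite("pics/w1.png",im)
E
```

```text
3.4 [ 0.51338225 -0.06913124  0.37341778] [-3.14139866e+00  1.24256202e-04  1.74803301e+00]
bar_pivot [([428.3, 179.5], 0.73)]
bar_knob [([273.0, 182.5], 0.72)]
tube_rack [([346.7, 206.6], 0.91)]
shaker [([342.9, 175.7], 0.83)]
tube [([345.1, 206.3], 0.68), ([315.5, 206.9], 0.56), ([375.1, 206.7], 0.48)]
knob [267.9 183. ]
knobtop [265.8 178.7]
pivot [424.6 178.3]
capA [352.2 180.6]
capB [390.7 180.6]
capC [313.6 182.2]
foot [343.2 207.9]
```

View pics/w1.png

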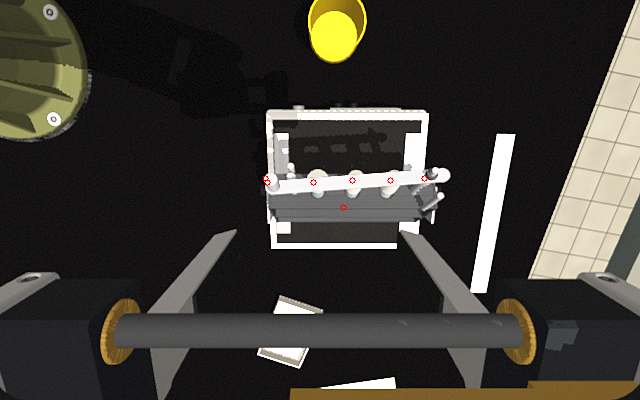

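```bash
python3 - <<'E'
from h import *
kt=cam("top");ks=cam("scene");kw=cam("wrist",np.load("T1.npy"))
box=np.array([(301.3,150.2),(380,135.9),(397.5,222.1),(318,238.2)])
S=np.array([[-.115,.125,.04],[.115,.125,.04],[.115,-.125,.04],[-.115,-.125,.04]])
rk=lambda p,v:ap(Trk(p),v)
def fw(p): return np.concatenate([ (proj(kw,rk(p,[0,.08,.142]))-[428.3,179.5]).ravel(),(proj(kw,knob(p,p[3]))-[273,182.5]).ravel(),
  (proj(kw,rk(p,[[0,0,0],[0,0,0],[0,-.044,0],[0,.044,0]]))-[[346.7,206.6],[345.1,206.3],[315.5,206.9],[375.1,206.7]]).ravel(),
  (proj(kw,ap(Tsh(p),[0,0,0]))-[342.9,175.7]).ravel()])
def ft(p):
    return np.concatenate([(proj(kt,ap(Tsh(p),S))-box).ravel(),(proj(kt,rk(p,[0,.08,.142]))-[334,151]).ravel(),(proj(kt,knob(p,p[3]))-[347,221]).ravel(),(proj(ks,knob(p,p[3]))-[287,183]).ravel()])
p0=[.56,-.09,-1.39,.05]
for n,f in (("w",fw),("all",lambda p:np.r_[fw(p),ft(p)])):
    s=least_squares(f,p0,loss='soft_l1');p=s.x;print(n,np.round(p,4),np.round(s.fun,1),"knob",knob(p,p[3]).round(4))
    print(to(knob(p,p[3])[0]+[0,0,.035],p[2]+np.pi))
np.save("p.npy",p)
E
```

```text
w [ 0.5621 -0.0941 -1.4186  0.0896] [ 0.9 -1.2 -0.2  0.  -1.2  0.1  0.4  0.4  1.4 -0.9 -1.2  0.6 -0.4  2.1] knob [[ 0.4662 -0.0712  0.2251]]
('turn 0.024', 'shift mm', array([  5.5, -46.8, 113.6]))
all [ 0.5617 -0.0947 -1.4005  0.0787] [-0.1 -2.  -1.4  0.3 -1.2  0.4  0.4  0.7  1.4 -0.1 -1.1  0.5 -0.7  2.3
 -1.9 -0.8  0.5 -1.1  0.5  0.7 -2.1  0.1 -2.5 -2.4 -0.4 -2.8  1.5  0.6] knob [[ 0.465  -0.0719  0.2242]]
('turn 0.006', 'shift mm', array([  5.8, -48.1, 114.5]))
```

Request:
move_arm(increments=[[0.003, -0.024, 0.03, 0], [0.003, -0.024, 0.03, 0], [0, 0, 0.03, 0], [0, 0, 0.025, 0], [0, 0, 0, 0], [0, 0, 0.013, 0], [0, 0, 0.013, 0], [0, 0, 0.012, 0], [0, 0, 0, 0]], grip=0.45, force=6)

```text
time_s: 4.82
ee_pos: [0.465, -0.0713, 0.2195]
eef_rot: [-3.14, -0.001, 1.748]
force: [0.7, 0.1, -0.2]
grip_width: 0.042
grip_force: 0.0
```

Request:
move_arm(increments=[[0, 0, 0, 0], [0, 0, 0, 0], [0, 0, 0, 0], [0, 0, 0, 0]], grip=0)

```text
time_s: 5.32
ee_pos: [0.465, -0.0714, 0.2206]
eef_rot: [-3.141, -0.0, 1.748]
force: [-4.9, -0.2, 2.9]
grip_width: 0.0136
grip_force: 6.0
```

```bash
python3 - <<'E'
from h import *
p=np.load("p.npy");o=telemetry.get_obs();T=pose(o);im=cams.camera("wrist")
print((o["ee_pos"]-knob(p,p[3])[0])*1000,o["grip_width"])
print([(np.round(d["centre"],1).tolist(),round(d["conf"],2)) for d in nets.mark_of("wrist","bar_knob")], proj(cam("wrist",T),knob(p,p[3])))
# arc waypoints: tool-frame (fixed yaw = current) increments for knob, from b0 to 1.52
R=T[:3,:3]
b=np.linspace(p[3],1.5,17);K=np.vstack([knob(p,x) for x in b])
print(np.round(np.diff(K,axis=0)@R,4).tolist())
cv2.imwrite("pics/w2.png",im)
E
```

```text
[ 0.05826533  0.57005538 -3.60689341] 0.01358291557722478
[([318.8, 250.0], 0.98)] [[317.34608177 247.30390157]]
[[-0.0131, 0.0018, -0.0076], [-0.013, 0.0031, -0.0075], [-0.0127, 0.0044, -0.0073], [-0.0123, 0.0057, -0.0071], [-0.0118, 0.0069, -0.0068], [-0.0112, 0.0081, -0.0064], [-0.0105, 0.0092, -0.0061], [-0.0098, 0.0103, -0.0056], [-0.009, 0.0112, -0.0051], [-0.0081, 0.0121, -0.0046], [-0.0071, 0.0129, -0.0041], [-0.0061, 0.0136, -0.0035], [-0.005, 0.0141, -0.0029], [-0.0039, 0.0146, -0.0022], [-0.0028, 0.0149, -0.0016], [-0.0016, 0.0152, -0.0009]]
```

Request:
move_arm(increments=[[-0.0131, 0.0018, -0.0076, 0], [-0.013, 0.0031, -0.0075, 0], [-0.0127, 0.0044, -0.0073, 0], [-0.0123, 0.0057, -0.0071, 0], [-0.0118, 0.0069, -0.0068, 0], [-0.0112, 0.0081, -0.0064, 0], [-0.0105, 0.0092, -0.0061, 0], [-0.0098, 0.0103, -0.0056, 0]])

```text
time_s: 6.42
ee_pos: [0.5303, -0.1573, 0.276]
eef_rot: [-3.14, 0.002, 1.747]
force: [-10.9, -6.9, 9.1]
grip_width: 0.0158
grip_force: 6.0
```

```bash
python3 - <<'E'
from h import *
p=np.load("p.npy");o=telemetry.get_obs();T=pose(o);im=cams.camera("wrist")
print(o["grip_width"],o["force"],[(np.round(d["centre"],1).tolist(),round(d["conf"],2)) for d in nets.mark_of("wrist","bar_knob")])
q=(np.linalg.inv(Trk(p))@np.r_[o["ee_pos"]+[0,0,.0036],1]);print(q,np.arctan2(q[0],.08-q[1]))
E
```

```text
0.015830910498163014 [-10.93167065  -6.90548693   9.08005914] [([316.1, 240.3], 0.85), ([393.6, 157.6], 0.27)]
[ 0.12365097 -0.0415458   0.16135466  1.        ] 0.7939835717322853
```

Request:
move_arm(increments=[[-0.009, 0.008, -0.006, 0], [-0.0081, 0.0111, -0.0053, 0], [-0.0071, 0.0129, -0.0045, 0], [-0.0061, 0.0136, -0.0037, 0], [-0.005, 0.0141, -0.0029, 0], [-0.0039, 0.0146, -0.0022, 0], [-0.0028, 0.0149, -0.0016, 0]])

```text
time_s: 7.4
ee_pos: [0.6264, -0.1821, 0.3012]
eef_rot: [3.141, 0.001, 1.747]
force: [-2.2, -3.6, 1.8]
grip_width: 0.0135
grip_force: 6.0
```

```bash
python3 - <<'E'
from h import *
p=np.load("p.npy");o=telemetry.get_obs();im=cams.camera("wrist");cv2.imwrite("pics/w3.png",im)
print(o["grip_width"],o["force"],[(np.round(d["centre"],1).tolist(),round(d["conf"],2)) for d in nets.mark_of("wrist","bar_knob")],[(np.round(d["centre"],1).tolist(),round(d["conf"],2)) for d in nets.mark_of("wrist","bar_pivot")])
q=(np.linalg.inv(Trk(p))@np.r_[o["ee_pos"]+[0,0,.0036],1]);print(q,np.arctan2(q[0],.08-q[1]))
E
```

```text
0.013454509801295771 [-2.20495919 -3.64614654  1.83516248] [([316.8, 242.5], 0.84)] [([357.0, 30.6], 0.63)]
[0.17154267 0.04894947 0.16280447 1.        ] 1.3917275567682916
```

View pics/w3.png

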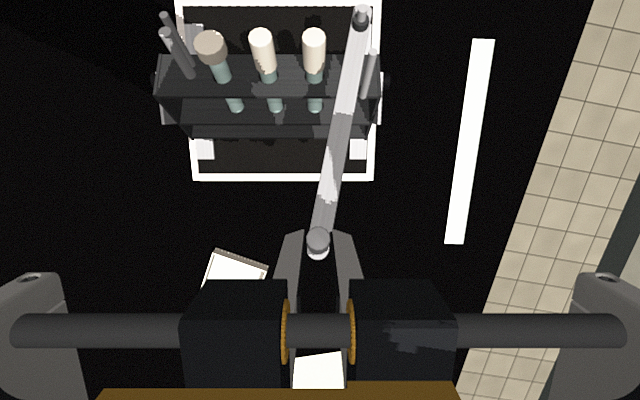

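Request:
move_arm(increments=[[-0.001, 0.008, -0.0005, 0], [-0.0005, 0.008, -0.0002, 0], [0, 0.004, 0, 0], [0, 0, 0, 0], [0, 0, 0, 0]])

```text
time_s: 8.18
ee_pos: [0.6456, -0.1799, 0.302]
eef_rot: [3.141, 0.001, 1.747]
force: [1.3, -7.2, 0.8]
grip_width: 0.0138
grip_force: 6.0
```

Request:
move_arm(increments=[[0, 0.003, 0, 0], [0, 0.003, 0, 0], [0, 0, 0, 0], [0, 0, 0, 0]])

```text
time_s: 8.68
ee_pos: [0.6502, -0.1791, 0.302]
eef_rot: [-3.139, 0.001, 1.747]
force: [-11.6, -5.4, 3.5]
grip_width: 0.0215
grip_force: 6.0
```

Request:
move_arm(increments=[[0, -0.002, 0, 0], [0, 0, 0, 0], [0, 0, -0.03, 0], [0, 0, -0.04, 0], [0.03, 0, -0.02, 0], [0.04, -0.01, 0, 0], [0.04, -0.01, 0, 0], [0, 0, 0, 0], [0, 0, 0, 0]], grip=0.45)

```text
time_s: 9.8
ee_pos: [0.6108, -0.0738, 0.3917]
eef_rot: [3.141, -0.0, 1.748]
force: [0.6, 0.1, 0.1]
grip_width: 0.0424
grip_force: 0.0
```

```bash
python3 - <<'E'
from h import *
p=np.load("p.npy");o=telemetry.get_obs();T=pose(o);im=cams.camera("wrist");kw=cam("wrist",T);np.save("T4.npy",T);cv2.imwrite("pics/w4.png",im)
print("pred knob 1.5",knob(p,1.5), o["ee_pos"])
for q in ["bar_pivot","bar_knob","tube_rack","tube","tube_a_foot"]:
    print(q,[(np.round(d["centre"],1).tolist(),round(d["conf"],2)) for d in nets.mark_of("wrist",q)][:3])
print(proj(kw,np.vstack([ap(Trk(p),[0,.08,.142]),knob(p,1.5),ap(Trk(p),[[0,0,0],[0,.044,0],[0,-.044,0],[0,0,.134],[0,.044,.134]])])).round(1).tolist())
E
```

```text
pred knob 1.5 [[ 0.64515568 -0.17983028  0.30321466]] [ 0.6107994  -0.07382755  0.39172659]
bar_pivot [([341.9, 156.4], 0.56)]
bar_knob [([334.3, 315.9], 0.82)]
tube_rack [([287.5, 189.3], 0.74)]
tube []
tube_a_foot [([313.9, 191.3], 0.67)]
[[342.1, 155.9], [333.5, 314.8], [284.6, 190.6], [312.4, 190.7], [256.7, 190.4], [273.6, 158.1], [311.0, 158.3]]
```

View pics/w4.png

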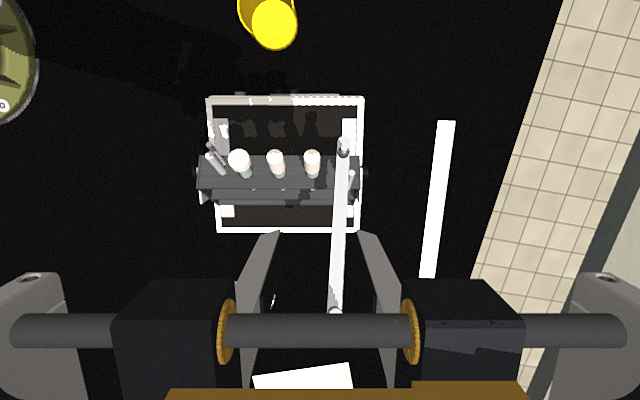

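```bash
python3 - <<'E'
from h import *
p=np.load("p.npy");yaw=p[2]+np.pi
P=ap(Trk(p),[0,0,.124])[0]-[0,0,.019];print(P,yaw,to(P,yaw))
print("axis in tool",(rot([np.pi,0,yaw]).T@Trk(p)[:3,2]).round(3))
E
```

```text
[ 0.55625778 -0.06312487  0.16638715] 1.741094044249525 ('turn 0.006', 'shift mm', array([ 20.2, -51.9, 225. ]))
axis in tool [ 0.5    0.    -0.866]
```

Request:
move_arm(increments=[[0.01, -0.025, 0.03, 0.006], [0.01, -0.025, 0.03, 0], [0, 0, 0.045, 0], [0, 0, 0.03, 0], [0, 0, 0, 0], [0, 0, 0.03, 0], [0, 0, 0.03, 0], [0, 0, 0.03, 0], [0, 0, 0, 0]], grip=0.3)

```text
time_s: 11.22
ee_pos: [0.5579, -0.0627, 0.1666]
eef_rot: [-3.14, -0.001, 1.742]
force: [-0.7, -0.0, -0.3]
grip_width: 0.0281
grip_force: 0.0
```

Request:
move_arm(increments=[[0, 0, 0, 0], [0, 0, 0, 0], [0, 0, 0, 0], [0, 0, 0, 0]], grip=0, force=10)

```text
time_s: 11.72
ee_pos: [0.5585, -0.0628, 0.1686]
eef_rot: [3.139, 0.001, 1.742]
force: [-2.6, -0.8, 7.4]
grip_width: 0.0201
grip_force: 10.0
```

Request:
move_arm(increments=[[0.0075, 0, -0.013, 0], [0.0075, 0, -0.013, 0], [0.01, 0, -0.0173, 0], [0.01, 0, -0.0173, 0]])

```text
time_s: 12.22
ee_pos: [0.552, -0.0272, 0.229]
eef_rot: [3.141, 0.0, 1.742]
force: [-0.4, 0.1, -0.2]
grip_width: 0.0196
grip_force: 10.0
```

Request:
move_arm(increments=[[0.01, 0, -0.0173, 0], [0.01, 0, -0.0173, 0], [0.01, 0, -0.0173, 0], [0.01, 0, -0.0173, 0], [0.0, 0, -0.02, 0], [0, 0, 0, 0], [0, 0, 0, 0]])

```text
time_s: 13.1
ee_pos: [0.545, 0.0113, 0.3158]
eef_rot: [-3.141, -0.0, 1.742]
force: [0.3, 0.5, -1.3]
grip_width: 0.0199
grip_force: 10.0
```

```bash
python3 - <<'E'
from h import *
o=telemetry.get_obs();T=pose(o);im=cams.camera("wrist");cv2.imwrite("pics/w5.png",im);sc=cams.camera("scene")
for c in ("wrist","scene"):
  for q in ["tube","tube_a_foot","beaker"]:
    print(c,q,[(np.round(d["centre"],1).tolist(),round(d["conf"],2)) for d in nets.mark_of(c,q)][:4])
a=cv2.resize(sc[90:270,250:430],(400,400));cv2.imwrite("pics/s5.png",np.hstack([a,im[:, 120:520]]))
E
```

```text
wrist tube [([319.6, 266.6], 0.73)]
wrist tube_a_foot []
wrist beaker [([301.5, 85.3], 0.73)]
scene tube [([305.0, 259.4], 0.77), ([283.0, 240.7], 0.66), ([311.4, 198.1], 0.62), ([190.9, 302.2], 0.39)]
scene tube_a_foot [([306.3, 256.0], 0.72), ([278.8, 208.7], 0.68)]
scene beaker [([351.9, 219.8], 0.82), ([359.0, 183.0], 0.61), ([379.9, 203.2], 0.58)]
```

View pics/s5.png

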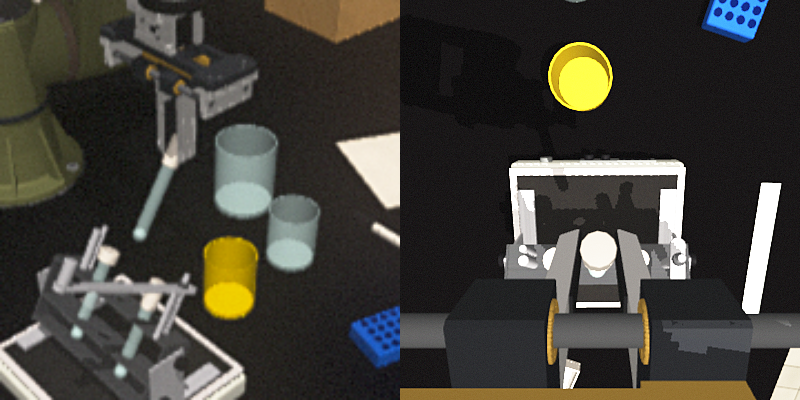

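Request:
move_arm(increments=[[0, 0, 0, 0.174], [0, 0, 0, 0.174], [0, 0, 0, 0.174], [0, 0, 0, 0.174], [0, 0, 0, 0.174], [0, 0, 0, 0.174], [0, 0, 0, 0.174], [0, 0, 0, 0.174], [0, 0, 0, 0.174], [0, 0, 0, 0.174], [-0.006, -0.044, 0, 0], [-0.006, -0.044, 0, 0], [-0.006, -0.044, 0, 0], [-0.006, -0.044, 0, 0], [-0.006, -0.044, 0, 0], [-0.006, -0.044, 0, 0], [0, 0, 0.03, 0], [0, 0, 0, 0], [0, 0, 0, 0]])

```text
time_s: 15.88
ee_pos: [0.5091, 0.2749, 0.2877]
eef_rot: [-3.141, -0.001, 0.001]
force: [0.6, 0.3, -0.5]
grip_width: 0.0198
grip_force: 10.0
```

```bash
python3 - <<'E'
from h import *
o=telemetry.get_obs();T=pose(o);print(o["ee_pos"],o["eef_rot"],o["grip_width"]);np.save("T6.npy",T)
I={}
for c in ("wrist","scene","top"):
  I[c]=cams.camera(c);k=cam(c,T) if c=="wrist" else cam(c)
  for q in ["beaker","tube","tube_a_foot"]:
    L=[(np.round(d["centre"],1).tolist(),round(d["conf"],2)) for d in nets.mark_of(c,q)][:4]
    print(c,q,L,[atz(k,l[0],0)[:2].round(3).tolist() for l in L] if q=="beaker" else "")
  print(c,"pred tube0, foot",proj(k,ap(T,[[-.062,0,.0884],[-.058,0,.0815]])).round(1).tolist())
a=I["wrist"];b=cv2.resize(I["scene"][100:300,280:480],(400,400))
cv2.imwrite("pics/s6.png",np.hstack([b,a[:,120:520]]))
E
```

```text
[0.50908018 0.27487799 0.28768955] [-3.14121165e+00 -9.62557048e-04  1.18545167e-03] 0.019785718024826676
wrist beaker [([419.6, 172.5], 0.72), ([313.7, 285.2], 0.66), ([322.5, 194.2], 0.55), ([575.2, 129.6], 0.45)] [[0.501, 0.125], [0.316, 0.282], [0.468, 0.268], [0.563, -0.091]]
wrist tube [([317.7, 266.1], 0.82)] 
wrist tube_a_foot [] 
wrist pred tube0, foot [[318.1, 268.9], [318.1, 268.4]]
scene beaker [([382.4, 204.4], 0.95), ([327.8, 220.1], 0.73), ([350.7, 224.1], 0.61), ([361.6, 183.9], 0.6)] [[0.474, 0.271], [0.44, 0.068], [0.497, 0.121], [0.338, 0.28]]
scene tube [([304.0, 260.1], 0.63), ([280.8, 241.1], 0.48)] 
scene tube_a_foot [([304.2, 258.5], 0.72), ([331.4, 220.2], 0.64)] 
scene pred tube0, foot [[383.2, 151.9], [384.2, 150.6]]
top beaker [([268.9, 209.6], 0.96), ([222.0, 219.3], 0.82), ([211.1, 282.4], 0.52)] [[0.502, 0.129], [0.476, 0.261], [0.301, 0.291]]
top tube [([362.9, 203.2], 0.57), ([360.1, 169.8], 0.47)] 
top tube_a_foot [([360.1, 166.6], 0.6)] 
top pred tube0, foot [[199.0, 228.3], [198.2, 226.5]]
```

View pics/s6.png

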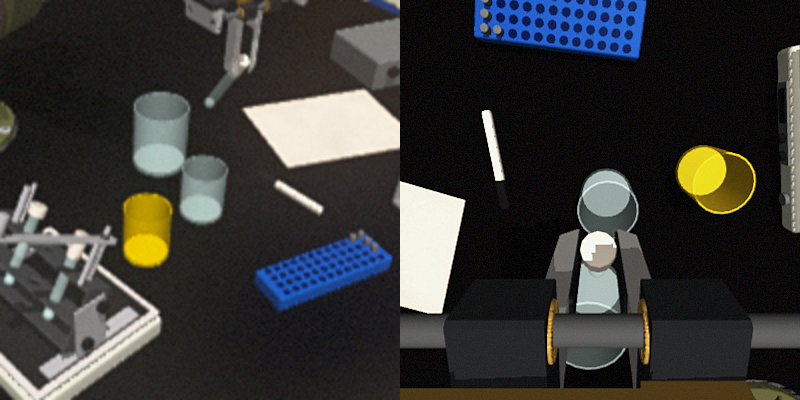

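Request:
move_arm(increments=[[0, 0, 0.04, 0], [0, 0, 0.04, 0], [0, 0, 0.03, 0], [0, 0, 0.02, 0], [0, 0, 0.015, 0], [0, 0, 0.015, 0], [0, 0, 0, 0]])

```text
time_s: 17.35
ee_pos: [0.5084, 0.2751, 0.1257]
eef_rot: [3.141, 0.001, 0.002]
force: [-0.5, -0.1, 0.1]
grip_width: 0.02
grip_force: 10.0
```

```bash
python3 - <<'E'
from h import *
o=telemetry.get_obs();print(o["force"],o["grip_width"])
a=cams.camera("wrist");b=cams.camera("scene")
cv2.imwrite("pics/s7.png",np.hstack([cv2.resize(b[130:230,330:430],(400,400)),cv2.resize(a[150:350,220:420],(400,400))]))
E
```

```text
[-0.45608262 -0.09392254  0.07517118] 0.019994307682744666
```

View pics/s7.png

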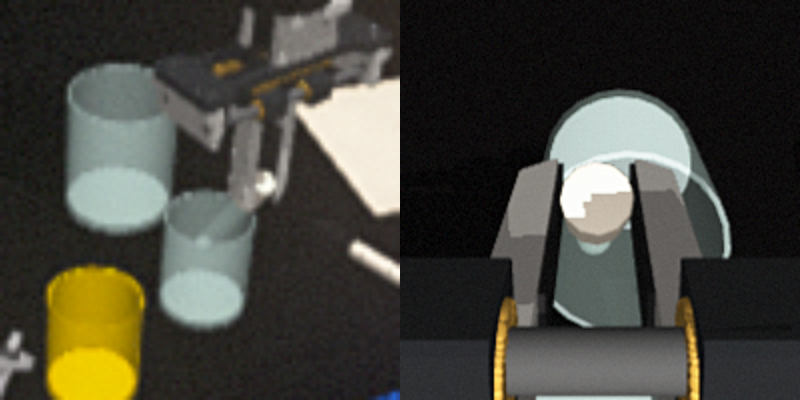

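Request:
move_arm(increments=[[0, 0.002, 0.011, 0], [0, 0, 0.011, 0], [0, 0, 0, 0], [0, 0, 0, 0]])

```text
time_s: 17.95
ee_pos: [0.5088, 0.2732, 0.1047]
eef_rot: [-3.142, -0.0, 0.002]
force: [-0.3, 0.6, -0.1]
grip_width: 0.0198
grip_force: 10.0
```

Request:
move_arm(increments=[[0, 0, 0.003, 0], [0, 0, 0.003, 0], [0, 0, 0, 0]])

```text
time_s: 18.32
ee_pos: [0.5097, 0.2735, 0.1]
eef_rot: [-3.14, -0.003, 0.002]
force: [0.3, -1.0, 10.7]
grip_width: 0.0198
grip_force: 10.0
```

Request:
move_arm(increments=[[0, 0, 0, 0], [0, 0, 0, 0], [0, 0, 0, 0], [0, 0, -0.02, 0], [0, 0, -0.04, 0], [0, 0, -0.06, 0], [0, 0, -0.06, 0], [0, 0, 0, 0], [0, 0, 0, 0]], grip=0.4)

```text
time_s: 19.45
ee_pos: [0.5085, 0.2731, 0.2776]
eef_rot: [3.141, 0.001, 0.002]
force: [-1.0, -0.4, 0.3]
grip_width: 0.0377
grip_force: 0.0
```

```bash
python3 - <<'E'
from h import *
o=telemetry.get_obs();T=pose(o);print(o["ee_pos"])
for c in ("wrist","scene","top"):
  im=cams.camera(c);cv2.imwrite(f"pics/p1_{c}.png",im);k=cam(c,T) if c=="wrist" else cam(c)
  for q,z in (("beaker",0),("tube",.005),("tube_a_foot",.012)):
    L=[(np.round(d["centre"],1).tolist(),round(d["conf"],2)) for d in nets.mark_of(c,q)][:5]
    print(c,q,L,[atz(k,l[0],z)[:2].round(3).tolist() for l in L])
  for d in nets.search_frame(c,"tube"): print("  box",np.round(d["extent"]),round(d["conf"],2))
E
```

```text
[0.50849981 0.27309857 0.27761796]
wrist beaker [([324.7, 194.8], 0.92), ([308.3, 292.1], 0.85), ([421.2, 170.4], 0.66), ([282.4, 18.5], 0.19)] [[0.468, 0.263], [0.308, 0.288], [0.505, 0.124], [0.701, 0.319]]
wrist tube [([321.4, 202.1], 0.61)] [[0.459, 0.268]]
wrist tube_a_foot [] []
  box [306. 177. 328. 207.] 0.58
scene beaker [([362.0, 180.6], 0.79), ([351.7, 223.3], 0.7), ([380.3, 203.5], 0.65)] [[0.322, 0.293], [0.496, 0.126], [0.466, 0.268]]
scene tube [([304.1, 257.4], 0.58), ([282.7, 241.0], 0.54), ([381.4, 199.2], 0.52)] [[0.547, -0.081], [0.452, -0.105], [0.454, 0.282]]
scene tube_a_foot [([305.3, 257.9], 0.73)] [[0.556, -0.081]]
  box [385. 179. 397. 191.] 0.66
  box [282. 203. 303. 243.] 0.58
  box [303. 218. 320. 258.] 0.56
top beaker [([222.1, 219.8], 0.79), ([268.5, 207.1], 0.58), ([209.8, 279.5], 0.5)] [[0.475, 0.261], [0.509, 0.13], [0.309, 0.295]]
top tube [([216.9, 229.9], 0.5), ([362.5, 199.4], 0.48), ([359.1, 171.2], 0.45)] [[0.447, 0.274], [0.527, -0.137], [0.608, -0.129]]
top tube_a_foot [([358.8, 165.4], 0.64), ([216.8, 230.3], 0.34)] [[0.623, -0.128], [0.445, 0.273]]
  box [207. 214. 223. 228.] 0.59
  box [343. 195. 357. 207.] 0.5
```

```bash
python3 - <<'E'
from h import *
T=pose()
for c,roi in (("wrist",(140,300,270,390)),("top",(195,245,185,245)),("scene",(160,220,360,410))):
    im=cv2.imread(f"pics/p1_{c}.png");k=cam(c,T) if c=="wrist" else cam(c)
    r0,r1,c0,c1=roi;g=im[r0:r1,c0:c1].astype(int)
    m=((g.min(2)>185)&(g.max(2)-g.min(2)<40)&(g[...,2]>=g[...,0]-5)).astype(np.uint8)
    n,l,s,ce=cv2.connectedComponentsWithStats(m)
    for i in range(1,n):
        if s[i,4]>12: u=ce[i]+[c0,r0];print(c,s[i]+[c0,r0,0,0,0],u.round(1),atz(k,u,.112)[:2].round(3))
    F=np.array([[.450,.2735,.012]]);L=np.array([.5,0,.866])
    print("pred foot,capmid,captop",proj(k,np.vstack([F,F+108*.001*L,F+.126*L])).round(1).tolist())
E
```

```text
wrist [309 178  18  18 255] [317.4 186.2] [0.507 0.274]
pred foot,capmid,captop [[317.8, 209.4], [317.8, 187.5], [317.8, 182.5]]
pred foot,capmid,captop [[216.6, 228.6], [208.9, 207.0], [207.4, 203.0]]
scene [391 178   5   6  22] [393.  180.3] [0.496 0.286]
pred foot,capmid,captop [[379.0, 197.9], [391.4, 184.4], [393.7, 181.9]]
```

```bash
python3 - <<'E'
from h import *
p=np.load("p.npy");yaw=p[2]+np.pi
P=ap(Trk(p),[0,.044,.124])[0]-[0,0,.019];print(P,to(P,yaw))
E
```

```text
[ 0.59962129 -0.05566793  0.16638715] ('turn -1.739', 'shift mm', array([-339.5,   33.8,  112.2]))
```

Request:
move_arm(increments=[[0, 0, -0.03, -0.174], [0, 0, -0.03, -0.174], [0, 0, 0, -0.174], [0, 0, 0, -0.174], [0, 0, 0, -0.174], [0, 0, 0, -0.174], [0, 0, 0, -0.174], [0, 0, 0, -0.174], [0, 0, 0, -0.174], [0, 0, 0, -0.173], [-0.0485, 0.005, 0, 0], [-0.0485, 0.005, 0, 0], [-0.0485, 0.005, 0, 0], [-0.0485, 0.005, 0, 0], [-0.0485, 0.005, 0, 0], [-0.0485, 0.005, 0, 0], [-0.0485, 0.004, 0, 0], [0, 0, 0.05, 0], [0, 0, 0, 0], [0, 0, 0, 0]], grip=0.28)

```text
time_s: 22.7
ee_pos: [0.6, -0.0552, 0.2906]
eef_rot: [3.14, 0.001, 1.741]
force: [0.3, 0.0, 0.3]
grip_width: 0.0263
grip_force: 0.0
```

```bash
python3 - <<'E'
from h import *
p=np.load("p.npy");yaw=p[2]+np.pi
P=ap(Trk(p),[0,.044,.124])[0]-[0,0,.019];print(P,to(P,yaw),telemetry.get_obs()["grip_width"])
T=pose();im=cams.camera("wrist");k=cam("wrist",T)
g=im[120:330,270:370].astype(int);m=((g.min(2)>170)&(g.max(2)-g.min(2)<60)).astype(np.uint8)
n,l,s,ce=cv2.connectedComponentsWithStats(m)
for i in range(1,n):
    if s[i,4]>80: print(s[i]+[270,120,0,0,0],ce[i]+[270,120])
print(proj(k,ap(Trk(p),[[0,.044,.134],[0,.044,.116]])).round(1).tolist(),[np.round(d["extent"]).tolist()+[round(d["conf"],2)] for d in nets.search_frame("wrist","tube")])
E
```

```text
[ 0.59962129 -0.05566793  0.16638715] ('turn 0.000', 'shift mm', array([ -0.4,  -0.5, 124.2])) 0.02631216786746475
[352 136  18  57 864] [361.05324074 160.97916667]
[307 184  22  32 529] [317.62003781 198.16257089]
[350 192  20  63 760] [360.01315789 217.59210526]
[294 265  48   7 285] [317.75087719 267.52631579]
[[316.9, 196.4], [316.9, 201.5]] [[203.0, 184.0, 242.0, 219.0, 0.98], [308.0, 181.0, 328.0, 216.0, 0.7]]
```

Request:
move_arm(increments=[[0, 0, 0.04, 0], [0, 0, 0.03, 0], [0, 0, 0.02, 0], [0, 0, 0.015, 0], [0, 0, 0.0125, 0], [0, 0, 0.0065, 0], [0, 0, 0, 0]])

```text
time_s: 23.68
ee_pos: [0.5997, -0.0556, 0.1646]
eef_rot: [-3.142, -0.0, 1.741]
force: [0.5, 0.1, 0.3]
grip_width: 0.0262
grip_force: 0.0
```

Request:
move_arm(increments=[[0, 0, 0, 0], [0, 0, 0, 0], [0, 0, 0, 0], [0, 0, 0, 0]], grip=0, force=10)

```text
time_s: 24.18
ee_pos: [0.5999, -0.0557, 0.165]
eef_rot: [3.141, 0.0, 1.741]
force: [0.2, 0.2, 3.2]
grip_width: 0.0198
grip_force: 10.0
```

Request:
move_arm(increments=[[0.0075, 0, -0.013, 0], [0.0075, 0, -0.013, 0], [0.01, 0, -0.0173, 0], [0.01, 0, -0.0173, 0]])

```text
time_s: 24.68
ee_pos: [0.5936, -0.0202, 0.2268]
eef_rot: [3.141, 0.0, 1.741]
force: [-0.4, -0.3, -0.4]
grip_width: 0.0197
grip_force: 10.0
```

Request:
move_arm(increments=[[0.01, 0, -0.0173, 0], [0.01, 0, -0.0173, 0], [0.01, 0, -0.0173, 0], [0.01, 0, -0.0173, 0], [0.0, 0, -0.02, 0], [0, 0, 0, 0], [0, 0, 0, 0]])

```text
time_s: 25.55
ee_pos: [0.5868, 0.0183, 0.3136]
eef_rot: [-3.141, -0.0, 1.741]
force: [0.4, 0.2, -0.4]
grip_width: 0.0195
grip_force: 10.0
```

Request:
move_arm(increments=[[0, 0, 0, -0.175], [0, 0, 0, -0.175], [0, 0, 0, -0.175], [0, 0, 0, -0.175], [0, 0, 0, -0.175], [0, 0, 0, -0.175], [0, 0, 0, -0.175], [0, 0, 0, -0.1756], [0.0258, 0.039, 0, 0], [0.0258, 0.039, 0, 0], [0.0258, 0.039, 0, 0], [0.0258, 0.039, 0, 0], [0.0258, 0.039, 0, 0], [0.0258, 0.039, 0, 0], [0, 0, 0.03, 0], [0, 0, 0, 0], [0, 0, 0, 0]])

```text
time_s: 27.68
ee_pos: [0.4326, 0.252, 0.285]
eef_rot: [3.141, 0.0, 3.141]
force: [0.5, -0.3, -0.1]
grip_width: 0.0198
grip_force: 10.0
```

```bash
python3 - <<'E'
from h import *
o=telemetry.get_obs();T=pose(o);print(o["ee_pos"],o["eef_rot"],o["grip_width"])
for c in ("wrist","scene","top"):
  im=cams.camera(c);cv2.imwrite(f"pics/p2_{c}.png",im);k=cam(c,T) if c=="wrist" else cam(c)
  for q in ["beaker","tube"]:
    L=[(np.round(d["centre"],1).tolist(),round(d["conf"],2)) for d in nets.mark_of(c,q)][:4]
    print(c,q,L,[atz(k,l[0],0)[:2].round(3).tolist() for l in L])
  for d in nets.search_frame(c,"beaker"): print("  box",np.round(d["extent"]).tolist(),round(d["conf"],2))
  # model boxes of beaker at (.470,.263)
  a=np.linspace(0,6.28,60);B=np.vstack([np.c_[.470+.038*np.cos(a),.263+.038*np.sin(a),0*a+z] for z in (0,.09)])
  u=proj(k,B);print("  model",u.min(0).round(),u.max(0).round(), "pred foot",proj(k,ap(T,[-.058,0,.0815])).round(1).tolist())
E
```

```text
[0.43258907 0.2520065  0.28495461] [3.14148946e+00 1.80308712e-04 3.14066162e+00] 0.019774065923231356
wrist beaker [([345.6, 78.6], 0.95), ([232.0, 214.1], 0.92), ([326.4, 193.0], 0.74)] [[0.312, 0.29], [0.505, 0.122], [0.472, 0.265]]
wrist tube [([321.1, 270.3], 0.77), ([328.1, 184.2], 0.56)] [[0.599, 0.257], [0.459, 0.268]]
  box [304.0, 10.0, 402.0, 122.0] 0.88
  box [295.0, 168.0, 355.0, 239.0] 0.76
  box [181.0, 190.0, 256.0, 267.0] 0.64
  model [295. 166.] [358. 238.] pred foot [[317.6, 268.1]]
scene beaker [([380.5, 205.0], 0.82), ([351.3, 223.9], 0.75), ([362.8, 183.7], 0.64)] [[0.473, 0.264], [0.498, 0.123], [0.339, 0.284]]
scene tube [([423.6, 198.8], 0.65), ([384.5, 164.4], 0.62), ([281.4, 244.1], 0.62), ([378.0, 197.6], 0.61)] [[0.527, 0.413], [0.282, 0.433], [0.457, -0.112], [0.436, 0.281]]
  box [341.0, 194.0, 367.0, 232.0] 0.79
  box [371.0, 177.0, 392.0, 213.0] 0.69
  box [346.0, 149.0, 375.0, 190.0] 0.59
  model [369. 177.] [394. 212.] pred foot [[386.3, 159.1]]
top beaker [([268.7, 208.7], 0.78), ([211.4, 277.8], 0.7), ([223.0, 219.6], 0.49)] [[0.504, 0.13], [0.313, 0.29], [0.475, 0.258]]
top tube [([363.4, 198.4], 0.53), ([210.1, 209.4], 0.47), ([214.5, 231.6], 0.44)] [[0.53, -0.14], [0.505, 0.294], [0.442, 0.282]]
  box [252.0, 194.0, 283.0, 222.0] 0.79
  box [215.0, 264.0, 231.0, 293.0] 0.71
  box [214.0, 205.0, 235.0, 226.0] 0.56
  model [200. 206.] [235. 235.] pred foot [[208.4, 209.6]]
```

Request:
move_arm(increments=[[0.001, 0, 0.04, 0], [0, 0, 0.04, 0], [0, 0, 0.03, 0], [0, 0, 0.02, 0], [0, 0, 0.015, 0], [0, 0, 0, 0]])

```text
time_s: 29.02
ee_pos: [0.431, 0.2522, 0.1388]
eef_rot: [-3.141, -0.001, 3.141]
force: [0.8, -0.7, 0.5]
grip_width: 0.0199
grip_force: 10.0
```

Request:
move_arm(increments=[[0, 0, 0.01, 0], [0, 0, 0.01, 0], [0, 0, 0.006, 0], [0, 0, 0, 0], [0, 0, 0, 0]])

```text
time_s: 29.65
ee_pos: [0.4314, 0.2524, 0.1136]
eef_rot: [3.141, 0.0, 3.141]
force: [0.6, -0.3, -0.5]
grip_width: 0.02
grip_force: 10.0
```

Request:
move_arm(increments=[[0, 0, 0.004, 0], [0, 0, 0.003, 0], [0, 0, 0, 0], [0, 0, 0, 0]])

```text
time_s: 30.15
ee_pos: [0.4313, 0.2523, 0.1064]
eef_rot: [3.142, 0.0, 3.141]
force: [-0.4, 0.4, -0.1]
grip_width: 0.0198
grip_force: 10.0
```

```bash
python3 - <<'E'
from h import *
o=telemetry.get_obs();T=pose(o);print(o["ee_pos"],o["force"])
for c in ("scene","top"):
  im=cams.camera(c);cv2.imwrite(f"pics/p3_{c}.png",im);k=cam(c)
  for q in ["beaker","tube"]: print(c,q,[(np.round(d["centre"],1).tolist(),round(d["conf"],2)) for d in nets.mark_of(c,q)][:4])
  print("pred tube0",proj(k,ap(T,[-.0645,0,.093])).round(1).tolist(),"beaker",proj(k,[.47,.263,0]).round(1).tolist())
E
```

```text
[0.4312684  0.25231561 0.10639275] [-0.3573522   0.35137808 -0.11171004]
scene beaker [([348.8, 222.7], 0.98), ([380.0, 204.1], 0.77)]
scene tube [([381.7, 196.7], 0.57), ([279.2, 244.8], 0.51)]
pred tube0 [[382.4, 206.8]] beaker [[379.9, 204.6]]
top beaker [([222.4, 220.3], 0.7), ([269.1, 209.6], 0.63)]
top tube [([365.0, 200.7], 0.61), ([225.8, 211.4], 0.58)]
pred tube0 [[224.2, 212.1]] beaker [[221.3, 221.6]]
```

Request:
move_arm(increments=[[0, 0, 0.002, 0], [0, 0, 0.002, 0], [0, 0, 0, 0]])

```text
time_s: 30.82
ee_pos: [0.4312, 0.2523, 0.1021]
eef_rot: [-3.141, -0.0, 3.141]
force: [0.6, -0.4, -0.5]
grip_width: 0.0199
grip_force: 10.0
```

Request:
move_arm(increments=[[0, 0, 0, 0], [0, 0, 0, 0], [0, 0, 0, 0], [0, 0, -0.02, 0], [0, 0, -0.04, 0], [0, 0, -0.06, 0], [0, 0, -0.06, 0], [0, 0, 0, 0], [0, 0, 0, 0]], grip=0.4)

```text
time_s: 31.95
ee_pos: [0.431, 0.2522, 0.2814]
eef_rot: [-3.141, -0.001, 3.141]
force: [-0.2, -0.0, -0.3]
grip_width: 0.0373
grip_force: 0.0
```

```bash
python3 - <<'E'
from h import *
o=telemetry.get_obs();T=pose(o);print(o["ee_pos"])
for c in ("wrist","scene","top"):
  im=cams.camera(c);cv2.imwrite(f"pics/p4_{c}.png",im);k=cam(c,T) if c=="wrist" else cam(c)
  for q,z in (("beaker",0),("tube",.005),("tube_a_foot",.012)):
    L=[(np.round(d["centre"],1).tolist(),round(d["conf"],2)) for d in nets.mark_of(c,q)][:5]
    print(c,q,L,[atz(k,l[0],z)[:2].round(3).tolist() for l in L])
  for d in nets.search_frame(c,"tube"): print("  box",np.round(d["extent"]).tolist(),round(d["conf"],2))
  for f,L in (([.450,.2735,.012],[.5,0,.866]),([.492,.2523,.012],[-.5,0,.866])):
    f=np.array([f]);L=np.array(L);print("  pred foot,capmid,captop",proj(k,np.vstack([f,f+.108*L,f+.126*L])).round(1).tolist())
  r0,r1,c0,c1={"wrist":(140,300,260,390),"top":(190,245,190,245),"scene":(160,220,360,410)}[c]
  g=im[r0:r1,c0:c1].astype(int);m=((g.min(2)>170)&(g[...,2]>=g[...,0]-8)).astype(np.uint8)
  n,l,s,ce=cv2.connectedComponentsWithStats(m)
  for i in range(1,n):
    if s[i,4]>8: print("  blob",(s[i]+[c0,r0,0,0,0]).tolist(),(ce[i]+[c0,r0]).round(1))
E
```

```text
[0.43097737 0.25216679 0.28140804]
wrist beaker [([233.5, 213.7], 0.95), ([342.6, 78.9], 0.85), ([323.3, 194.0], 0.69)] [[0.501, 0.125], [0.31, 0.286], [0.471, 0.26]]
wrist tube [([329.9, 182.9], 0.93), ([319.4, 199.6], 0.9), ([94.5, 249.7], 0.37)] [[0.453, 0.27], [0.478, 0.255], [0.557, -0.091]]
wrist tube_a_foot [([319.7, 204.7], 0.76)] [[0.484, 0.255]]
  box [317.0, 175.0, 331.0, 206.0] 0.88
  box [0.0, 264.0, 9.0, 285.0] 0.69
  pred foot,capmid,captop [[332.6, 182.0], [335.6, 242.7], [336.2, 255.2]]
  pred foot,capmid,captop [[317.8, 210.2], [317.8, 188.7], [317.8, 183.9]]
  blob [313, 173, 28, 21, 309] [323.6 182.5]
  blob [305, 180, 6, 6, 16] [307.9 182. ]
  blob [302, 185, 9, 11, 32] [305.3 189.3]
  blob [316, 196, 7, 3, 9] [318.7 197.3]
  blob [306, 205, 7, 8, 10] [309.1 208.8]
  blob [329, 249, 16, 12, 154] [336.4 254.3]
scene beaker [([381.0, 203.6], 0.8), ([362.1, 185.4], 0.79), ([354.8, 222.6], 0.67)] [[0.468, 0.27], [0.347, 0.276], [0.499, 0.137]]
scene tube [([380.2, 198.1], 0.62), ([279.6, 244.5], 0.55)] [[0.447, 0.282], [0.46, -0.119]]
scene tube_a_foot [([301.7, 264.
[... 240 characters left out ...]
, [372.5, 171.4]]
  blob [406, 160, 4, 5, 11] [408.1 161.3]
  blob [372, 169, 6, 12, 53] [374.7 174.5]
  blob [391, 178, 5, 6, 25] [393.  180.4]
top beaker [([210.2, 278.7], 0.85), ([223.7, 221.8], 0.8), ([270.9, 211.6], 0.58)] [[0.311, 0.294], [0.469, 0.256], [0.496, 0.123]]
top tube [([219.9, 229.1], 0.69), ([363.1, 198.1], 0.63)] [[0.449, 0.266], [0.531, -0.139]]
top tube_a_foot [([345.9, 189.2], 0.67)] [[0.556, -0.09]]
  box [205.0, 203.0, 218.0, 216.0] 0.51
  pred foot,capmid,captop [[216.6, 228.6], [208.9, 207.0], [207.4, 203.0]]
  pred foot,capmid,captop [[224.3, 213.5], [217.1, 232.5], [215.8, 235.9]]
  blob [205, 202, 7, 6, 35] [207.6 204.6]
  blob [224, 210, 5, 6, 11] [226.1 212.7]
```

Request:
move_arm(increments=[[0, 0, -0.04, 0.175], [0, 0, -0.04, 0.175], [0, 0, 0, 0.175], [0, 0, 0, 0.175], [0, 0, 0, 0.175], [0, 0, 0, 0.175], [0, 0, 0, 0.175], [0, 0, 0, 0.175], [-0.0462, 0.0138, 0, 0], [-0.0462, 0.0138, 0, 0], [-0.0462, 0.0138, 0, 0], [-0.0462, 0.0138, 0, 0], [-0.0462, 0.0138, 0, 0], [-0.0462, 0.0138, 0, 0], [-0.0462, 0.0138, 0, 0], [-0.0462, 0.0138, 0, 0], [-0.0462, 0.0138, 0, 0], [-0.0462, 0.0138, 0, 0], [0, 0, 0, 0], [0, 0, 0, 0]], grip=0.45, force=6)

```text
time_s: 35.2
ee_pos: [0.6456, -0.1791, 0.3622]
eef_rot: [-3.141, -0.0, 1.742]
force: [0.5, 0.6, 0.4]
grip_width: 0.0424
grip_force: 0.0
```

```bash
python3 - <<'E'
from h import *
p=np.load("p.npy");yaw=p[2]+np.pi
T=pose();cams.camera("wrist");K=knob(p,1.5)[0]
print(T[:3,3],[(np.round(d["centre"],1).tolist(),round(d["conf"],2)) for d in nets.mark_of("wrist","bar_knob")],proj(cam("wrist",T),K))
print(to(K+[0,0,-.002],yaw))
R=rot([np.pi,0,yaw]);b=np.linspace(1.5,-.015,17);Q=np.vstack([knob(p,x) for x in b]);print(np.round(np.diff(Q,axis=0)@R,4).tolist())
E
```

```text
[ 0.64562137 -0.17911854  0.36224599] [([318.5, 214.3], 0.62)] [[316.88568054 215.02324757]]
('turn 0.001', 'shift mm', array([-1.3, -0.6, 61.9]))
[[0.0017, -0.0162, 0.001], [0.003, -0.0159, 0.0017], [0.0043, -0.0155, 0.0025], [0.0055, -0.015, 0.0032], [0.0067, -0.0143, 0.0039], [0.0079, -0.0135, 0.0045], [0.0089, -0.0126, 0.0052], [0.0099, -0.0116, 0.0057], [0.0108, -0.0104, 0.0063], [0.0116, -0.0092, 0.0067], [0.0123, -0.0079, 0.0071], [0.0129, -0.0065, 0.0075], [0.0134, -0.0051, 0.0077], [0.0138, -0.0036, 0.0079], [0.014, -0.0021, 0.0081], [0.0141, -0.0005, 0.0081]]
```

Request:
move_arm(increments=[[-0.001, 0, 0.025, 0], [0, 0, 0.02, 0], [0, 0, 0.014, 0], [0, 0, 0, 0], [0, 0, 0, 0]])

```text
time_s: 35.92
ee_pos: [0.646, -0.1804, 0.3045]
eef_rot: [3.14, 0.001, 1.742]
force: [-0.4, -0.2, 0.5]
grip_width: 0.0425
grip_force: 0.0
```

Request:
move_arm(increments=[[0, 0, 0, 0], [0, 0, 0, 0], [0, 0, 0, 0], [0, 0, 0, 0]], grip=0)

```text
time_s: 36.42
ee_pos: [0.6458, -0.1806, 0.3035]
eef_rot: [3.141, 0.0, 1.741]
force: [-0.4, 0.8, 0.8]
grip_width: 0.0138
grip_force: 6.0
```

Request:
move_arm(increments=[[0.0017, -0.0167, 0.001, 0], [0.003, -0.0164, 0.0017, 0], [0.0043, -0.016, 0.0024, 0], [0.0055, -0.0155, 0.0031, 0], [0.0067, -0.0143, 0.0037, 0], [0.0079, -0.0135, 0.0043, 0], [0.0089, -0.0126, 0.005, 0], [0.0099, -0.0114, 0.0055, 0]])

```text
time_s: 37.42
ee_pos: [0.5225, -0.1533, 0.2763]
eef_rot: [-3.142, 0.001, 1.741]
force: [1.4, -2.7, -3.3]
grip_width: 0.0134
grip_force: 6.0
```

Request:
move_arm(increments=[[0.0108, -0.0102, 0.0061, 0], [0.0116, -0.009, 0.0066, 0], [0.0123, -0.0077, 0.0071, 0], [0.0129, -0.0063, 0.0075, 0], [0.0134, -0.0051, 0.0077, 0], [0.0138, -0.0034, 0.0079, 0], [0.0138, -0.0019, 0.0079, 0], [0.011, -0.0005, 0.0062, 0], [0, 0, 0, 0]])

```text
time_s: 38.55
ee_pos: [0.4626, -0.0616, 0.2195]
eef_rot: [3.142, -0.001, 1.742]
force: [1.5, 1.6, -0.6]
grip_width: 0.0136
grip_force: 6.0
```

```bash
python3 - <<'E'
from h import *
p=np.load("p.npy");o=telemetry.get_obs();T=pose(o);cams.camera("wrist");k=cam("wrist",T)
print(o["ee_pos"],o["force"],o["grip_width"],[(np.round(d["centre"],1).tolist(),round(d["conf"],2)) for d in nets.mark_of("wrist","bar_knob")])
for b in (0,.03,.06): print(b,knob(p,b).round(4),proj(k,knob(p,b)).round(1))
print(to(knob(p,-.02)[0],p[2]+np.pi))
E
```

```text
[ 0.46264577 -0.06158644  0.21952895] [ 1.52757662  1.56917504 -0.62557674] 0.013636167105202953 []
0 [[ 0.4625 -0.0605  0.2174]] [[317.6 241. ]]
0.03 [[ 0.4633 -0.0649  0.22  ]] [[317.7 249.5]]
0.06 [[ 0.4643 -0.0692  0.2226]] [[318.1 258.2]]
('turn 0.001', 'shift mm', array([4.6, 0. , 4. ]))
```

Request:
move_arm(increments=[[0.003, 0, 0.0017, 0], [0.003, 0, 0.0017, 0], [0.003, 0, 0.0017, 0], [0, 0, 0, 0], [0, 0, 0, 0]])

```text
time_s: 39.28
ee_pos: [0.4614, -0.0543, 0.2153]
eef_rot: [3.14, 0.001, 1.741]
force: [-0.5, -3.0, 7.6]
grip_width: 0.0136
grip_force: 6.0
```

Request:
move_arm(increments=[[0, 0, 0, 0], [0, 0, 0, 0], [0, 0, -0.02, 0], [0, 0, -0.04, 0], [0, 0.02, -0.05, 0], [0, 0.02, -0.05, 0], [0, 0, 0, 0], [0, 0, 0, 0], [0, 0, 0, 0]], grip=0.45)

```text
time_s: 40.4
ee_pos: [0.5, -0.0468, 0.3733]
eef_rot: [-3.14, -0.001, 1.741]
force: [-0.4, 0.7, 0.2]
grip_width: 0.0421
grip_force: 0.0
```

```bash
python3 - <<'E'
from h import *
p=np.load("p.npy");o=telemetry.get_obs();T=pose(o);print(o["ee_pos"])
for c in ("wrist","top","scene"):
    im=cams.camera(c);cv2.imwrite(f"pics/e_{c}.png",im);k=cam(c,T) if c=="wrist" else cam(c)
    for q in ("bar_knob","bar_pivot","tube","beaker","tube_rack"): print(c,q,[(np.round(d["centre"],1).tolist(),round(d["conf"],2)) for d in nets.mark_of(c,q)][:4])
    print("  model knob 0,.05,.1",proj(k,np.vstack([knob(p,b) for b in (0,.05,.1)])).round(1).tolist(),"pivot, squat0",proj(k,ap(Trk(p),[[0,.08,.142],[0,-.044,0]])).round(1).tolist())
    # bar edge: bright pixels profile across bar mid (rack x scan at y from pivot), z=.147
    for y in (.03,-.02,-.06):
        xs=np.arange(-.03,.03,.001);u=proj(k,ap(Trk(p),np.c_[xs,0*xs+y,0*xs+.147]))
        g=[int(im[int(round(v)),int(round(a))].mean()) for a,v in u]
        if c=="wrist": print("  y",y,g)
E
```

```text
[ 0.50002486 -0.04680811  0.37333791]
wrist bar_knob [([281.5, 195.6], 0.66)]
wrist bar_pivot [([433.5, 198.2], 0.81)]
wrist tube [([325.3, 221.1], 0.74)]
wrist beaker [([340.1, 50.0], 0.7)]
wrist tube_rack [([350.6, 219.8], 0.86)]
  model knob 0,.05,.1 [[281.4, 193.3], [281.4, 201.0], [281.7, 208.8]] pivot, squat0 [[434.9, 198.0], [323.6, 221.9]]
  y 0.03 [29, 30, 29, 27, 34, 28, 28, 25, 32, 30, 26, 31, 31, 30, 29, 31, 23, 34, 28, 28, 20, 0, 237, 255, 250, 250, 248, 248, 247, 247, 247, 248, 247, 247, 248, 250, 255, 239, 120, 110, 110, 113, 118, 110, 116, 111, 109, 111, 111, 121, 123, 99, 87, 107, 116, 118, 112, 113, 113, 109]
  y -0.02 [28, 28, 29, 30, 28, 28, 28, 28, 30, 34, 28, 28, 28, 25, 29, 31, 24, 29, 28, 28, 29, 4, 148, 252, 254, 249, 249, 249, 249, 248, 248, 250, 249, 249, 249, 250, 255, 252, 139, 102, 102, 111, 108, 114, 108, 116, 118, 113, 113, 104, 113, 112, 112, 107, 114, 109, 109, 111, 111, 111]
  y -0.06 [25, 25, 29, 37, 27, 25, 25, 30, 30, 27, 28, 24, 24, 33, 27, 27, 33, 29, 33, 33, 20, 8, 103, 248, 254, 248, 248, 249, 249, 247, 248, 249, 249, 249, 249, 250, 255, 255,
[... 178 characters left out ...]
([219.2, 230.8], 0.47)]
top beaker [([213.1, 281.8], 0.91), ([222.8, 221.4], 0.85), ([267.2, 208.6], 0.68)]
top tube_rack []
  model knob 0,.05,.1 [[341.5, 219.4], [344.8, 218.7], [348.0, 217.8]] pivot, squat0 [[331.5, 148.6], [363.9, 198.4]]
scene bar_knob [([290.4, 184.9], 0.81)]
scene bar_pivot [([330.6, 218.4], 0.82)]
scene tube [([381.5, 201.4], 0.74), ([379.7, 199.4], 0.61), ([282.1, 243.7], 0.52), ([189.9, 302.4], 0.43)]
scene beaker [([354.4, 223.5], 0.98), ([381.7, 204.3], 0.86), ([357.1, 184.4], 0.62), ([426.1, 201.8], 0.29)]
scene tube_rack [([293.8, 247.1], 0.83)]
  model knob 0,.05,.1 [[291.9, 183.7], [289.7, 183.6], [287.6, 183.5]] pivot, squat0 [[330.6, 220.6], [283.1, 242.0]]
```

```bash
python3 -c "
from station import hand_in
print(hand_in())"
```

```text
the job is handed in; nothing more can be done
None
```

I handed the job in at about 41 s: both tall-capped tubes stand in the small clear beaker, the bar is back against its closed stop over the squat-capped tube, and the arm is clear; I gripped the knob to swing the bar instead of only pushing it, and no verdict came back.

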